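Clear the sloped stand and dock the analyser

ROBOT

A 7-joint arm with a two-finger parallel gripper is mounted at the origin on the work surface. World frame = base frame: x ahead of the robot, y to its left, z up, the work surface at z = 0. Lengths are in m, angles in rad, forces in N, time in s.
With the tool pointing down it reaches from about 0.4 to 0.85 m from the base axis. Payload 4.4 kg.
Tool frame: the origin (TCP) lies midway between the tips of the shut fingers; the grasp point (between the pads) lies 19 mm behind it; z points along the fingers, y is the direction in which the jaws open and shut (so a half turn about z gives the same grasp; the last joint's range is limited). The gripper opens to 94 mm and grips with 3 to 60 N. Pads are 16 mm wide; open, the fingers measure 119 mm over their backs; the gripper's body (75 mm by 177 mm) begins 78 mm behind the grasp point.
Start: joints at [-1.248, 0.628, 0.038, 1.517, -0.027, 0.996, -0.02], TCP at [0.246, 0.602, 0.205] pointing down, gripper open.
Joint ranges: [-3.06, 3.06], [-0.37, 2.12], [-1.25, 1.32], [0.18, 2.47], [-1.1, 4.24], [0.23, 1.98], [-2.94, 2.94]. Speed limits (rad/s): [2.57, 2.57, 3.14, 3.14, 3.14, 3.14, 3.14].

INTERFACE

Orientations are given as [roll, pitch, yaw] about the fixed x, y, z axes, in that order (R = Rz(yaw) Ry(pitch) Rx(roll)).
In Python, from station import * gives the robot as it stands.
- The arm moves only by the tool move_arm, never from a script. Its argument "rows" is a list of rows, each a list of 5 numbers: the closure in counts, from 0 (fully open) to 255 (shut), then the shift along the tool's x, y, z in m, then the turn about the tool's z in rad. In form: [[fingers, dx, dy, dz, spin], ...]. A call has 1 to 10 rows; each row is the pose to reach, as a shift and turn from the pose commanded when the call began, along the tool's axes at that moment; what a row does not reach only later rows make up. A row lasts 1/8 s, in which the tool goes at most 62.5 mm and 10.7 degrees, less where a joint would pass 70% of its speed; a pose out of reach is approached as far as the arm can. A call with a gripper value outside its range is refused whole. The fingers move at their own pace and stop on an object; "force" is the grip in N (left out, the last holds). Time passes only in rows, so rows that repeat a pose let the fingers close. It gives the time, the measured TCP pose, the force and the opening at its end, in the units of the state.
- read_state(): the state, without advancing time (a new reading comes with each control period).
- get_image(name): name is "side" or "top"; returns a dict with "pixels" (384x512x3 uint8, blue, green, red), "fovy" (degrees; the focal length in pixels is half the picture's height over the tangent of half this angle, whatever the lens; pixels are square), "cx", "cy" (the principal point, pixels), "R" (3x3) and "t" (3): a world point X has camera coordinates R X + t. Camera axes: x right, y down, z forward; pixel columns grow to the right and rows downward; lengths in m; the calibration is good to about 2 mm. A picture is of the moment at which its call begins. There is no depth.
- job_done(): hands the job in, once; it reports no verdict.
Trained networks look in a picture, given as the dict that the camera call returned (one of the last four; its "shot" number tells which), for a name from the list of things; names that differ only in an ending like _2 or _b are one class to them, and where a whole thing is asked for, a point or a joint stands for the part that bears it (a point fixed in the world has none). Each returns a list of dicts, best first, with "conf" (0 to 1); they miss things now and then, are a little off and sometimes report something else, mostly with a low value. They report only what shows in the picture. A call takes as long as a camera call. They do not tell look-alikes from the thing itself.
- silhouettes(picture, thing): "mask" (384x512 bool, what is visible of it) and "bbox" ([left, top, right, bottom] in pixels, round what is visible of it).
The state is a dict: "time": time; "q": joint angles; "joint_vel": joint speeds; "effort": joint torques, N m; "ee_pos": TCP position; "orientation": TCP orientation; "contact_force": force on the tool from outside, world axes, zero at the start; "moment": the same for the moment, N m; "gripper_width": finger opening in m.
Only numpy, scipy, OpenCV 4.12 (cv2) and the standard library are available. Lean on these libraries where they do the work, as an engineer would, in place of code of your own. Each camera call takes 0.05 s, during which the arm holds its last target. There are 200 camera calls.

TASK

The yellow probe has been left lying on the sloped stand: first lay it, button side up, in the two saddles of the raised probe rest, roughly centred and with its steel shaft over the rest's blue drip-cup end. Then take the blue analyser from the black case and set it gently, never dropping it, on the sloped stand: screen out, head end up the slope, centred and straight, flat on the deck with its foot down against the two orange lip tabs. Leave the bottle, jar, beaker and green vial box where they stand.

Things in the scene. Friction and masses are not known exactly. Their poses are not given: they have to be found in the camera images.
- deck: Fixed white deck of the stand, sloped 35 deg, 90 mm wide, 8 thick, 150 long from the lip up. Origin: on its surface at mid lip line, 75 mm above the bench; x up the slope, y along the lip, z out of the deck. Two orange tabs, 14 mm high, fill x = -8 to 0 at y = -40 to -22 and 22 to 40; free gap between. Grey base 160 x 100, 12 high, centred 60 mm uphill (horizontally) of the lip line.
- rest: Fixed probe rest: grey base 100 x 150 x 12 mm, two narrow aluminium uprights at y = -40 and +40 mm, each 12 mm thick (y), 48 wide (x). Saddle floors at z = 85 mm; orange prongs 14 mm higher, inner faces at x = -19 and +19. Origin: underside centre. The probe lies along y. A low blue drip cup (12 mm high) marks the +y end.
- case: Black hard case (fixed) 240 (x) x 200 (y) x 100 mm high, flat top. Origin: underside centre.
- analyser: Blue handheld analyser, 170 (x) x 64 (y) x 36 mm thick, about 0.35 kg, lying screen up on the case. Origin: centre of its underside (back); +x to the head end with the screen, z out of the screen. Seated on the stand its origin is 85 mm up the deck from the lip line.
- analyser_head (a point): Point on the analyser's face at the head end, x = 70 mm, z = 36 mm from its origin.
- probe: Yellow probe, 0.12 kg: handle 28 (x) x 130 (y) x 28 (z) mm; on its axis at the +y end a 10 mm steel shaft to y = 135 and a black tip, 14 mm across, to y = 145. Starts lying on the deck against the tabs, shaft along the deck's +y, z out of the deck. Origin: centre of the handle's underside; z points out of the face with the black button.
- probe_tip (a point): End of the probe's black sensor tip, at y = 145 mm, z = 14 mm from the probe's origin.
- reagent: Amber reagent bottle, 60 mm across, 170 mm high, standing behind the sloped stand. Origin: underside centre. Not to be moved.
- jar: White jar with blue cap, 60 mm across, 100 mm high, standing beyond the probe rest. Origin: underside centre. Not to be moved.
- beaker: White open beaker, 70 mm across, 85 mm high, standing close to the case on the robot side. Origin: underside centre. Not to be moved.
- vials: Green vial box with white caps on top, 60 (x) x 40 (y) x 75 mm high, standing close beside the sloped stand (its -y side). Origin: underside centre. Not to be moved.
Not all that is in view belongs to the job. Leave any turquoise look-alike of the part that bears deck alone.

How it is judged:
On the way, in this order (a step that is already met when the one before it is completed fails the run):
1. the probe lies released in both saddles of the rest, while the analyser is still off the stand (x of probe in the frame of rest between -0.01 and 0.01 m and y of probe in the frame of rest between -0.025 and 0.025 m and z of probe in the frame of rest between 0.08 and 0.091 m and y of probe_tip in the frame of rest above 0.1 m and angle between probe's own z axis and vertical below 0.12 rad and linear speed of probe below 0.03 m/s and contact force between probe and the fingers below 0.3 N and distance between analyser and deck above 0.15 m), for 0.2 s.
2. the analyser is seated on the sloped stand and released (x of analyser in the frame of deck between 0.079 and 0.092 m and y of analyser in the frame of deck between -0.015 and 0.015 m and z of analyser in the frame of deck between -0.005 and 0.006 m and x of analyser_head in the frame of deck above 0.13 m and z of analyser_head in the frame of deck above 0.025 m and angle between the z axis of analyser and the z axis of deck, either way round below 0.1 rad and angle between the x axis of analyser and the x axis of deck, either way round below 0.14 rad and linear speed of analyser below 0.03 m/s and contact force between analyser and the fingers below 0.3 N), for 0.2 s.
At the end, for the whole second after the job is handed in: Released, at rest. Probe in the saddles: within 10 mm across, 25 mm along, 5 mm of height, 0.12 rad of level, button up, tip to the cup. Analyser on the deck: screen out, head up, foot within 7 mm of the tabs, 15 mm of centre, 5 mm of the deck, 0.1 rad of flat, 0.14 rad of straight (all of step 2 and x of probe in the frame of rest between -0.01 and 0.01 m and y of probe in the frame of rest between -0.025 and 0.025 m and z of probe in the frame of rest between 0.08 and 0.091 m and y of probe_tip in the frame of rest above 0.1 m and angle between probe's own z axis and vertical below 0.12 rad and linear speed of probe below 0.03 m/s and contact force between probe and the fingers below 0.3 N); the robot touches nothing.
It fails at once if a bystander (bottle, jar, beaker, vial box) is moved by more than 25 mm or tipped (distance of any of reagent, jar, beaker, vials from where it was at the start of the episode above 0.025 m or angle between any of reagent, jar, beaker, vials's own z axis and vertical above 0.35 rad).
It fails at once if the analyser is dropped or banged down on the stand (over 60 N) (contact force between analyser and deck above 60 N).
It fails at once if the analyser is dropped on the bench (height (world z) of analyser below 0.05 m).
It also fails if it takes over 59 s, if anything falls off the work surface, if the arm or the gripper's body presses on something with over 40 N, if the wrist force passes 120 N, or if a joint passes its speed limit or range.

## Working session

There is one attempt and no reset: what is moved stays moved. The work goes in short steps, Python scripts to look and compute and a tool call to move; the robot and the scene stay as the last step left them, time stands still between calls to the robot, and variables do not carry over. Pictures are saved under pics/ and viewed, about 8 in all and at most 12, crops included, and the job is handed in when it is done.

Besides the shell and the picture viewer there is one more tool, called after "Call:" by a JSON object that holds its "fn" and its "kwargs", one argument or row to a line. move_arm: Moves the arm, as the interface text tells. Its arguments: {"type":"object","properties":{"rows":{"type":"array","items":{"type":"array","items":{"type":"number"}}},"force":{"type":"number"}},"required":["rows"]}

```bash
ls; mkdir -p pics; python3 - <<'E'
from station import *
import cv2,numpy as np
s=read_state();print({k:np.round(v,3).tolist() for k,v in s.items()})
for n in("side","top"):
    p=get_image(n);cv2.imwrite(f"pics/{n}0.png",p["pixels"]);print(n,p["fovy"],p["cx"],p["cy"],np.round(p["R"],4).tolist(),np.round(p["t"],4).tolist())
    for th in("deck","rest","case","analyser","probe","reagent","jar","beaker","vials"):
        print(th,[(round(d["conf"],2),np.round(d["bbox"]).tolist()) for d in silhouettes(p,th)][:4])
E
python3 -c "
import cv2,numpy as np
a=cv2.imread('pics/side0.png');b=cv2.imread('pics/top0.png')
" 
```

```text
pics
{'time': 0.0, 'q': [-1.248, 0.629, 0.038, 1.518, -0.027, 0.996, -0.02], 'joint_vel': [0.0, -0.0, -0.001, 0.001, -0.002, -0.001, -0.002], 'effort': [0.0, -54.973, 1.143, -18.663, -0.052, 0.024, 0.0], 'ee_pos': [0.246, 0.601, 0.205], 'orientation': [-3.14, 0.0, 2.753], 'contact_force': [-0.031, 0.134, -0.37], 'moment': [-0.032, -0.017, -0.02], 'gripper_width': 0.094}
side 57.808513006276634 260.29585782762126 191.90883860719433 [[0.8534, -0.521, 0.0193], [-0.2468, -0.4363, -0.8653], [0.4592, 0.7336, -0.5009]] [-0.4651, 0.2372, 0.8246]
deck [(0.97, [273.0, 139.0, 321.0, 170.0]), (0.89, [242.0, 170.0, 292.0, 219.0]), (0.71, [184.0, 224.0, 253.0, 292.0])]
rest [(0.63, [297.0, 238.0, 373.0, 299.0])]
case [(0.97, [176.0, 145.0, 260.0, 200.0]), (0.51, [201.0, 141.0, 244.0, 167.0])]
analyser [(0.58, [204.0, 140.0, 241.0, 168.0])]
probe [(0.87, [227.0, 180.0, 267.0, 221.0])]
reagent [(0.94, [294.0, 164.0, 315.0, 221.0])]
jar [(0.88, [351.0, 224.0, 378.0, 264.0])]
beaker [(0.64, [158.0, 164.0, 174.0, 192.0])]
vials [(0.97, [267.0, 221.0, 292.0, 256.0])]
top 45.80438452457004 260.89971975102526 186.98192193904327 [[-0.0143, -0.9999, -0.0011], [-0.9962, 0.0143, -0.0858], [0.0858, -0.0002, -0.9963]] [0.0125, 0.5835, 1.2536]
deck [(0.86, [170.0, 66.0, 211.0, 126.0]), (0.69, [322.0, 263.0, 360.0, 317.0]), (0.63, [244.0, 169.0, 278.0, 211.0])]
rest [(0.57, [323.0, 157.0, 396.0, 207.0])]
case [(0.97, [101.0, 151.0, 185.0, 249.0])]
analyser []
probe [(0.97, [210.0, 207.0, 291.0, 224.0])]
reagent [(0.95, [255.0, 134.0, 283.0, 163.0])]
jar [(0.96, [349.0, 125.0, 372.0, 154.0])]
beaker [(0.78, [116.0, 255.0, 149.0, 279.0])]
vials [(0.74, [295.0, 193.0, 312.0, 215.0])]
```

View pics/side0.png

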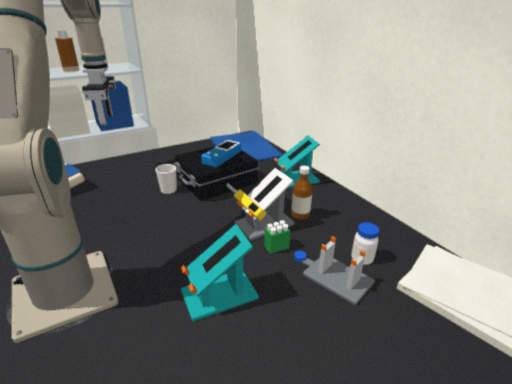

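View pics/top0.png

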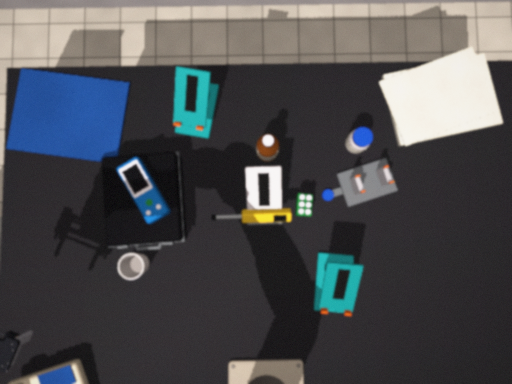

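```bash
python3 - <<'E'
import cv2
a=cv2.imread('pics/side0.png');b=cv2.imread('pics/top0.png')
cv2.imwrite('pics/c1.png',cv2.resize(b[120:240,202:402],None,fx=4,fy=4,interpolation=cv2.INTER_CUBIC))
cv2.imwrite('pics/c2.png',cv2.resize(a[130:305,190:390],None,fx=4,fy=4,interpolation=cv2.INTER_CUBIC)[:600])
E
```

```text
(no output)
```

View pics/c1.png

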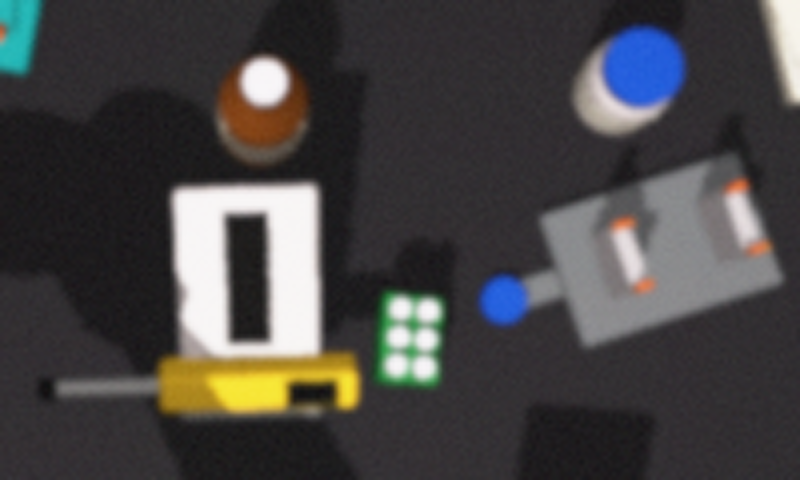

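View pics/c2.png

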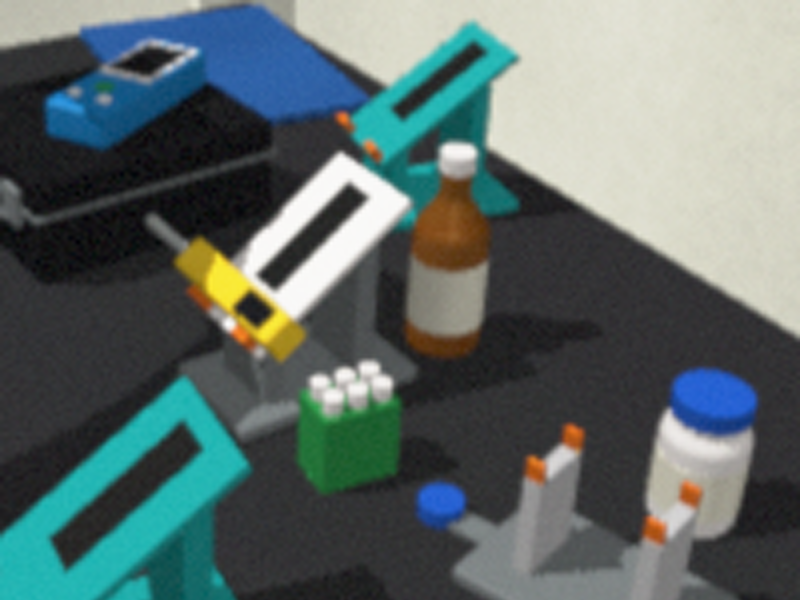

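```bash
cat > h.py <<'E'
import cv2,numpy as np
from station import *
from scipy.optimize import least_squares,minimize
from scipy.spatial.transform import Rotation as Ro
def proj(c,P):
    f=192/np.tan(np.radians(c["fovy"])/2); q=np.atleast_2d(P)@np.array(c["R"]).T+c["t"]
    return np.c_[f*q[:,0]/q[:,2]+c["cx"],f*q[:,1]/q[:,2]+c["cy"]]
def pose(x,y,z,yaw,pitch=0): # frame -> fn; pitch up-slope of x axis
    R=Ro.from_euler('ZY',[yaw,-pitch]).as_matrix()
    return lambda P:np.atleast_2d(P)@R.T+[x,y,z]
def box(x,y,z): return np.array([[a,b,c] for a in x for b in y for c in z],float)
def hullmask(c,P,s=4):
    m=np.zeros((384*s,512*s),np.uint8)
    cv2.fillConvexPoly(m,cv2.convexHull(np.round(proj(c,P)*s+s/2).astype(np.int32)),1); return m>0
def hsv(c,lo,hi,bb):
    h=cv2.inRange(cv2.cvtColor(c["pixels"],cv2.COLOR_BGR2HSV),lo,hi)
    m=np.zeros_like(h);l,t,r,b=bb;m[t:b,l:r]=h[t:b,l:r];return m>0
def fit(cams,masks,f,p0,step):
    big=[cv2.resize(m.astype(np.uint8),None,fx=4,fy=4,interpolation=cv2.INTER_LINEAR)>0 for m in masks]
    def cost(p):
        return sum(1-(h&b).sum()/(h|b).sum() for h,b in((hullmask(c,f(p)),b) for c,b in zip(cams,big)))
    p0=np.array(p0,float);sim=np.vstack([p0]+[p0+np.eye(len(p0))[i]*step[i] for i in range(len(p0))])
    r=minimize(cost,p0,method="Nelder-Mead",options=dict(initial_simplex=sim,xatol=1e-4,fatol=1e-4,maxiter=250))
    return r.x,r.fun
E
python3 - <<'E'
from h import *
S=get_image("side");T=get_image("top")
ct=lambda u,v:(202+u/4-.4,120+v/4-.4); cs=lambda u,v:(190+u/4-.4,130+v/4-.4)
def solve(obs,mk,p0):
    f=lambda p:np.concatenate([(proj(c,mk(p)(P))[0]-uv) for c,P,uv in obs])
    r=least_squares(f,p0,loss="soft_l1");print(np.round(r.x,4),"res",np.round(f(r.x),1).reshape(-1,2).tolist());return r.x
a=np.radians(35)
d=solve([(T,[.15,.045,0],ct(172,188)),(T,[.15,-.045,0],ct(318,182)),(S,[.15,.045,0],cs(343,153)),(S,[.15,-.045,0],cs(410,203)),
 (S,[-.004,-.031,.007],cs(243,338)),(S,[-.004,.031,.007],cs(198,298))],lambda p:pose(p[0],p[1],.075,p[2],a),[.55,0,0])
r=solve([(T,[.0215,.04,.098],ct(624,224)),(T,[-.0215,.04,.098],ct(644,286)),(T,[.0215,-.04,.098],ct(737,187)),(T,[-.0215,-.04,.098],ct(760,248)),
 (S,[.0215,.04,.092],cs(574,437)),(S,[-.0215,.04,.092],cs(536,469)),(S,[.0215,-.04,.092],cs(690,494)),(S,[-.0215,-.04,.092],cs(655,529))],lambda p:pose(p[0],p[1],0,p[2]),[.6,-.3,.3])
yl=[hsv(c,(20,90,60),(35,255,255),b) for c,b in((S,(222,175,272,225)),(T,(205,200,296,230)))]
bl=[hsv(c,(98,110,40),(115,255,255),b) for c,b in((S,(195,130,250,172)),(T,(108,148,178,230)))]
print([m.sum() for m in yl+bl])
# fill holes by closing
k=np.ones((15,15),np.uint8);cl=lambda m:cv2.morphologyEx(m.astype(np.uint8),cv2.MORPH_CLOSE,k)>0
yl=[cl(m) for m in yl];bl=[cl(m) for m in bl]
D=pose(d[0],d[1],.075,d[2],a)
pb=box((-.014,.014),(-.065,.065),(0,.028))
def fp(p):
    R=Ro.from_euler('ZY',[d[2]+p[2],-a]).as_matrix();return pb@R.T+D([p[0],p[1],0])
p,c=fit([S,T],yl,fp,[.014,-.01,0],[.005,.01,.05]);print("probe in deck",p,c,"world",D([p[0],p[1],.014]))
ab=box((-.085,.085),(-.032,.032),(0,.036))
q,c=fit([S,T],bl,lambda p:pose(p[0],p[1],.1,p[2])(ab),[.6,.32,.5],[.01,.01,.1]);print("analyser",q,c)
print("tip px pred",proj(T,fp([p[0],p[1],p[2]])[:1]), proj(T,D([p[0],p[1]+.145,.014])),"obs",ct(40,389))
# bystanders by top px
def ground(c,uv,z):
    f=192/np.tan(np.radians(c["fovy"])/2);R=np.array(c["R"]);dr=R.T@[(uv[0]-c["cx"])/f,(uv[1]-c["cy"])/f,1];o=-R.T@c["t"];return o+dr*(z-o[2])/dr[2]
for n,uv,z in(("reagent",ct(264,82),.17),("vials",ct(413,338),.075),("jar",ct(643,66),.1),("beaker",(132,265),.085),("cup",ct(504,300),.012)):print(n,np.round(ground(T,uv,z),3))
E
```

```text
[ 0.499  -0.0008 -0.0056] res [[0.4, 0.8], [-0.4, 2.0], [0.1, -0.4], [0.6, -0.8], [0.2, -0.4], [1.1, -0.5]]
[ 0.5948 -0.2962  0.2991] res [[-0.6, 0.2], [-0.3, 0.0], [-0.4, 0.2], [-0.8, 0.2], [0.2, 0.3], [0.4, 0.4], [0.4, 0.3], [0.4, 0.5]]
[np.int64(362), np.int64(668), np.int64(920), np.int64(1148)]
probe in deck [ 0.01275589 -0.00586481  0.01336195] 0.1649156341492517 world [[ 0.50135525 -0.00667582  0.09378461]]
analyser [0.57288684 0.31252911 0.50462918] 0.8224124065590093
tip px pred [[289.55788351 216.57935508]] [[210.62389538 216.14317072]] obs (211.6, 216.85)
reagent [ 0.689 -0.014  0.17 ]
vials [ 0.531 -0.114  0.075]
jar [ 0.71  -0.269  0.1  ]
beaker [0.376 0.348 0.085]
cup [ 0.56  -0.185  0.012]
```

```bash
python3 - <<'E'
from h import *
S=get_image("side");T=get_image("top")
for c,pts in((T,[(152,203),(136,185),(125,165),(105,130),(160,180)]),(S,[(215,158),(230,152),(250,140),(235,142)])):
    h=cv2.cvtColor(c["pixels"],cv2.COLOR_BGR2HSV);print([h[v,u].tolist() for u,v in pts])
k=np.ones((13,13),np.uint8)
ab=box((-.085,.085),(-.032,.032),(0,.036)); ms=[]
for c,b in((S,(198,136,246,172)),(T,(112,150,176,228))):
    m=hsv(c,(98,120,110),(109,255,255),b).astype(np.uint8)
    n,l,s,_=cv2.connectedComponentsWithStats(m);print(s[1:,[0,1,2,3,4]].tolist())
    i=1+np.argmax(s[1:,4]);m=cv2.morphologyEx((l==i).astype(np.uint8),cv2.MORPH_CLOSE,k);ms.append(m>0)
    cn=cv2.findContours(m,0,1)[0];print("rect",cv2.minAreaRect(max(cn,key=len)))
for C,M in(([T],ms[1:]),([S],ms[:1]),([S,T],ms)):
    q,c=fit(C,M,lambda p:pose(p[0],p[1],.1,p[2])(ab),[.58,.31,.5],[.02,.02,.1]);print("analyser",q,c)
o=np.hstack([cv2.resize(c["pixels"][v:v+90,u:u+90],None,fx=4.4,fy=4.4) for c,u,v in((T,100,145),(S,180,110))])
for j,(c,u,v) in enumerate(((T,100,145),(S,180,110))):
    x=((proj(c,pose(q[0],q[1],.1,q[2])(ab))+.5-[u,v])*4.4+[396*j,0])
    cv2.polylines(o,[cv2.convexHull(np.round(x).astype(np.int32))],True,(0,0,255),1)
cv2.imwrite("pics/an.png",o)
E
```

```text
[[95, 195, 107], [135, 32, 16], [106, 66, 233], [109, 190, 166], [132, 75, 17]]
[[102, 219, 134], [103, 210, 119], [107, 185, 157], [107, 35, 169]]
[[201, 136, 45, 30, 669]]
rect ((223.0, 150.5), (29.0, 44.0), 90.0)
[[112, 150, 5, 3, 12], [116, 157, 52, 67, 686], [118, 173, 1, 1, 1], [119, 175, 3, 4, 4]]
rect ((142.09646606445312, 189.8765411376953), (65.87855529785156, 24.970783233642578), 60.376251220703125)
analyser [0.57260785 0.31244483 0.510425  ] 0.5440363550039
analyser [0.58959547 0.33604266 0.45186806] 0.2658210947930574
analyser [0.5752478  0.31804095 0.53013615] 0.8757256663031581
```

View pics/an.png

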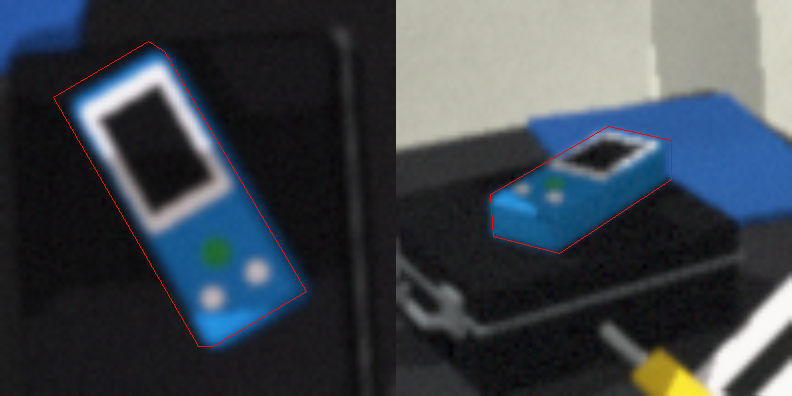

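```bash
python3 - <<'E'
from h import *
S=get_image("side");T=get_image("top")
ct=lambda u,v:(100+u/4.4-.4,145+v/4.4-.4)
obs=[([.085,.032,.036],ct(72,100)),([.085,-.032,.036],ct(165,52)),([-.085,-.032,.036],ct(300,293)),([-.085,.032,.036],ct(205,347))]
f=lambda p:np.concatenate([proj(T,pose(p[0],p[1],.1,p[2])(P))[0]-uv for P,uv in obs])
r=least_squares(f,[.57,.31,.5]);q=r.x;print(q,np.round(f(q),1))
ab=box((-.085,.085),(-.032,.032),(0,.036))
print("side crop",np.round((proj(S,pose(q[0],q[1],.1,q[2])(ab))+.4-[180,110])*4.4+[396,0]).tolist())
E
```

```text
[0.57221755 0.31034755 0.502299  ] [-0.8 -0.4 -0.1 -1.6  0.7  0.9  0.2  1. ]
side crop [[556.0, 257.0], [554.0, 215.0], [491.0, 238.0], [488.0, 197.0], [674.0, 183.0], [673.0, 144.0], [612.0, 168.0], [611.0, 129.0]]
```

Call:
{"fn": "move_arm", "kwargs": {
  "rows": [
    [120,-0.435,-0.388,0,1.177],
    [120,-0.435,-0.388,0,1.177],
    [120,-0.435,-0.388,0,1.177],
    [120,-0.435,-0.388,0,1.177],
    [120,-0.435,-0.388,0,1.177],
    [120,-0.435,-0.388,0,1.177],
    [120,-0.435,-0.388,0,1.177],
    [120,-0.435,-0.388,0,1.177],
    [120,-0.435,-0.388,0,1.177],
    [120,-0.435,-0.388,0,1.177]
  ],
  "force": 40
}}

```text
time: 2.55
ee_pos: [0.5035, 0.073, 0.2059]
orientation: [3.14, 0.001, 1.569]
contact_force: [-0.6, 1.1, 0.1]
gripper_width: 0.0496
```

Call:
{"fn": "move_arm", "kwargs": {
  "rows": [
    [120,0,0,0.06,0],
    [120,0,0,0.1,0],
    [120,0,0,0.122,0],
    [120,0,0,0.122,0],
    [120,0,0,0.122,0]
  ]
}}

```text
time: 3.18
ee_pos: [0.5026, 0.0776, 0.0843]
orientation: [3.14, -0.0, 1.576]
contact_force: [0.7, 0.4, 1.2]
gripper_width: 0.0497
```

```bash
cat > pic.py <<'E'
import sys
from h import *
out=[]
for n,u,v,w,k in eval(sys.argv[2]):
    c=get_image(n);out.append(cv2.resize(c["pixels"][v:v+w*3//4,u:u+w],(400,300),interpolation=cv2.INTER_CUBIC))
cv2.imwrite(sys.argv[1],np.hstack(out))
s=read_state();print(np.round(s["ee_pos"],4),np.round(s["orientation"],3),np.round(s["contact_force"],1),s["gripper_width"],s["time"])
E
python3 pic.py pics/g1.png "[('top',180,150,120,0),('side',200,140,120,0)]"
```

```text
[0.5028 0.0778 0.0847] [ 3.139e+00 -1.000e-03  1.576e+00] [-0.3  0.2  0.2] 0.049557582109678595 3.275
```

View pics/g1.png

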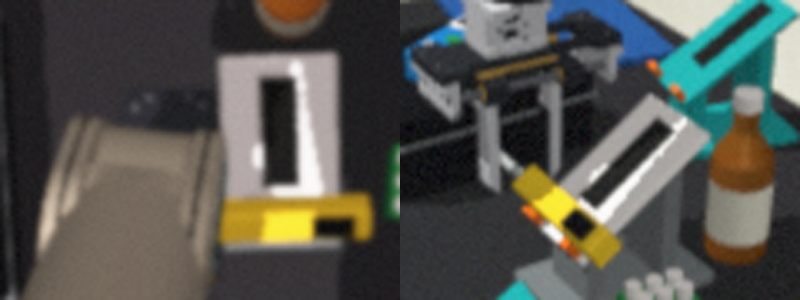

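Call:
{"fn": "move_arm", "kwargs": {
  "rows": [
    [255,0,0,0,0],
    [255,0,0,0,0],
    [255,0,0,0,0],
    [255,0,0,0,0],
    [255,0,0,0,0],
    [255,0,0,-0.02,0],
    [255,0,0,-0.05,0],
    [255,0,0,-0.08,0],
    [255,0,0,-0.08,0]
  ],
  "force": 50
}}

```text
time: 4.4
ee_pos: [0.5036, 0.0777, 0.1652]
orientation: [3.137, -0.001, 1.576]
contact_force: [0.4, -0.3, -1.5]
gripper_width: 0.0085
```

```bash
python3 pic.py pics/g2.png "[('top',180,150,120,0),('side',200,120,120,0)]"
```

```text
[0.5016 0.0777 0.1631] [-3.141 -0.     1.576] [-0.1 -0.4 -0.6] 0.008230382850490364 4.5
```

View pics/g2.png

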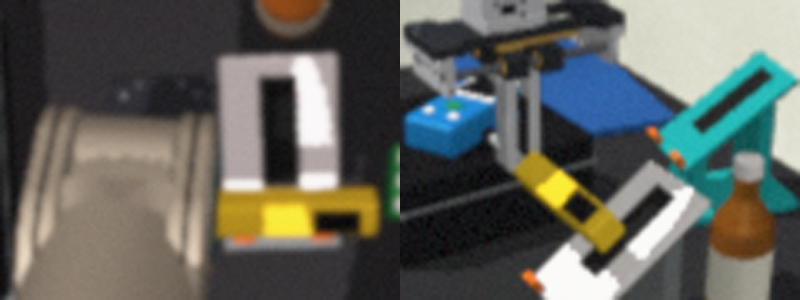

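Call:
{"fn": "move_arm", "kwargs": {
  "rows": [
    [255,0.05,-0.035,0,0],
    [255,0.1,-0.07,0,0],
    [255,0.122,-0.082,0.04,0],
    [255,0.122,-0.082,0.1,0],
    [255,0.122,-0.082,0.13,0],
    [255,0.122,-0.082,0.14,0],
    [255,0.122,-0.082,0.147,0],
    [255,0.122,-0.082,0.147,0]
  ]
}}

```text
time: 5.5
ee_pos: [0.4196, 0.1992, 0.0168]
orientation: [3.141, -0.0, 1.575]
contact_force: [0.8, 0.7, -0.3]
gripper_width: 0.0086
```

Call:
{"fn": "move_arm", "kwargs": {
  "rows": [
    [255,0,0,0.004,0],
    [255,0,0,0.008,0],
    [255,0,0,0.011,0],
    [255,0,0,0.012,0],
    [180,0,0,0.012,0],
    [180,0,0,0.012,0],
    [180,0,0,0.012,0],
    [180,0,0,-0.03,0],
    [120,0,0,-0.08,0],
    [120,0,0,-0.1,0]
  ],
  "force": 20
}}

```text
time: 6.75
ee_pos: [0.42, 0.1994, 0.1186]
orientation: [3.139, -0.001, 1.576]
contact_force: [-0.2, 0.0, -0.7]
gripper_width: 0.0445
```

```bash
python3 pic.py pics/g3.png "[('top',150,200,140,0),('side',120,120,150,0)]"
```

```text
[0.4204 0.1998 0.1183] [ 3.138e+00 -2.000e-03  1.576e+00] [ 0.6 -0.6  0.2] 0.048950176295687424 6.85
```

View pics/g3.png

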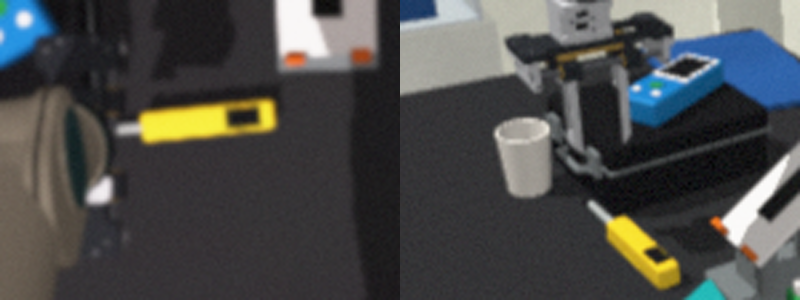

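```bash
python3 - <<'E'
from h import *
S=get_image("side");T=get_image("top");k=np.ones((9,9),np.uint8)
pb=box((-.014,.014),(-.065,.065),(0,.028))
M=[cv2.morphologyEx(hsv(c,(20,90,60),(35,255,255),b).astype(np.uint8),cv2.MORPH_CLOSE,k)>0 for c,b in((S,(180,180,230,240)),(T,(190,225,255,260)))]
print([m.sum() for m in M])
for C,m in(([T],M[1:]),([S,T],M)):print(fit(C,m,lambda p:pose(p[0],p[1],0,p[2])(pb),[.42,.12,.03],[.005,.005,.04]))
E
```

```text
[np.int64(422), np.int64(618)]
(array([0.43185947, 0.11418949, 0.07294958]), np.float64(0.17374517374517373))
(array([0.43025242, 0.11577378, 0.08716194]), np.float64(0.24969236377140303))
```

Call:
{"fn": "move_arm", "kwargs": {
  "rows": [
    [110,-0.05,0.005,0,-0.04],
    [110,-0.085,0.01,0,-0.075],
    [110,-0.085,0.01,0.04,-0.075],
    [110,-0.085,0.01,0.09,-0.075],
    [110,-0.085,0.01,0.11,-0.075],
    [110,-0.085,0.01,0.11,-0.075],
    [255,-0.085,0.01,0.11,-0.075],
    [255,-0.085,0.01,0.11,-0.075],
    [255,-0.085,0.01,0.11,-0.075],
    [255,-0.085,0.01,0.11,-0.075]
  ],
  "force": 40
}}

```text
time: 8.2
ee_pos: [0.4302, 0.1145, 0.0072]
orientation: [3.14, -0.001, 1.651]
contact_force: [0.5, 0.4, 5.2]
gripper_width: 0.0277
```

Call:
{"fn": "move_arm", "kwargs": {
  "rows": [
    [255,0,0,-0.06,0],
    [255,0,0,-0.12,0],
    [255,-0.03,0.01,-0.17,-0.02],
    [255,-0.08,0.025,-0.193,-0.05],
    [255,-0.14,0.045,-0.193,-0.1],
    [255,-0.2,0.065,-0.193,-0.15],
    [255,-0.26,0.085,-0.193,-0.2],
    [255,-0.32,0.105,-0.193,-0.219],
    [255,-0.38,0.12,-0.193,-0.219],
    [255,-0.423,0.1316,-0.193,-0.219]
  ]
}}

```text
time: 9.45
ee_pos: [0.5943, -0.2999, 0.1992]
orientation: [-3.141, 0.001, 1.868]
contact_force: [0.2, 0.6, -0.4]
gripper_width: 0.0277
```

```bash
python3 pic.py pics/g4.png "[('top',280,130,130,0),('side',250,170,150,0)]"; python3 - <<'E'
from h import *
S=get_image("side");T=get_image("top");k=np.ones((9,9),np.uint8)
M=[hsv(c,(20,90,60),(35,255,255),b) for c,b in((S,(250,140,400,290)),(T,(280,120,430,230)))]
for m in M:print(m.sum(),[(x.min(),x.max()) for x in np.nonzero(m)])
E
```

```text
[ 0.5935 -0.3041  0.1991] [-3.14   0.005  1.863] [-0.8 -0.6 -0.6] 0.028094332793988222 9.55
829 [(np.int64(162), np.int64(229)), (np.int64(300), np.int64(382))]
397 [(np.int64(168), np.int64(187)), (np.int64(361), np.int64(394))]
```

View pics/g4.png

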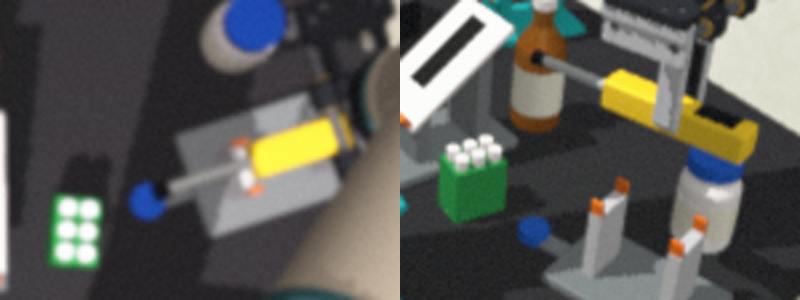

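```bash
python3 - <<'E'
from h import *
S=get_image("side");k=np.ones((9,9),np.uint8)
pb=box((-.014,.014),(-.065,.065),(0,.028))
M=[cv2.morphologyEx(hsv(c,(20,90,60),(35,255,255),b).astype(np.uint8),cv2.MORPH_CLOSE,k)>0 for c,b in((S,(250,140,400,290)),)]
s=read_state();print(np.round(s["ee_pos"],4),np.round(s["orientation"],3))
print(fit([S],M,lambda p:pose(p[0],p[1],s["ee_pos"][2]-.007,p[2])(pb),[.595,-.296,.3],[.005,.005,.04]))
E
```

```text
[ 0.5941 -0.2957  0.1988] [-3.141e+00 -2.000e-03  1.870e+00]
(array([ 0.59317415, -0.29468146,  0.31426405]), np.float64(0.3126467449306297))
```

Call:
{"fn": "move_arm", "kwargs": {
  "rows": [
    [255,0,0.001,0.04,0],
    [255,0,0.001,0.075,0],
    [255,0,0.001,0.095,0],
    [255,0,0.001,0.103,0],
    [255,0,0.001,0.106,0],
    [255,0,0.001,0.107,0],
    [255,0,0.001,0.107,0]
  ]
}}

```text
time: 10.58
ee_pos: [0.5961, -0.297, 0.0933]
orientation: [3.141, 0.001, 1.87]
contact_force: [-0.1, -0.3, -0.9]
gripper_width: 0.0275
```

Call:
{"fn": "move_arm", "kwargs": {
  "rows": [
    [255,0,0,0.001,0],
    [255,0,0,0.002,0],
    [255,0,0,0.003,0],
    [200,0,0,0.003,0],
    [150,0,0,0.003,0],
    [130,0,0,0.003,0],
    [130,0,0,0.003,0],
    [130,0,0,-0.03,0],
    [110,0,0,-0.08,0],
    [60,0,0,-0.13,0]
  ]
}}

```text
time: 11.82
ee_pos: [0.5953, -0.2965, 0.2233]
orientation: [-3.141, -0.0, 1.87]
contact_force: [0.6, 0.0, -0.8]
gripper_width: 0.06
```

```bash
python3 pic.py pics/g5.png "[('top',290,130,120,0),('side',260,190,130,0)]"; python3 - <<'E'
from h import *
S=get_image("side");T=get_image("top")
for c,b in((S,(250,140,400,300)),(T,(280,120,430,230))):
  m=hsv(c,(20,90,60),(35,255,255),b);print(m.sum(),[(x.min(),x.max()) for x in np.nonzero(m)])
  m=cv2.morphologyEx(m.astype(np.uint8),cv2.MORPH_CLOSE,np.ones((9,9)))>0
  print(fit([c],[m],lambda p:pose(p[0],p[1],.085,p[2])(box((-.014,.014),(-.065,.065),(0,.028))),[.595,-.296,.3],[.005,.005,.04]))
E
```

```text
[ 0.5984 -0.2991  0.2284] [3.134 0.008 1.87 ] [-0.1 -0.1  0.2] 0.06806379646288387 11.925
844 [(np.int64(150), np.int64(266)), (np.int64(300), np.int64(384))]
(array([ 0.59633534, -0.29373476,  0.29090215]), np.float64(0.18090641258697426))
489 [(np.int64(166), np.int64(189)), (np.int64(350), np.int64(398))]
(array([ 0.59718726, -0.29402254,  0.29234795]), np.float64(0.12133277451802182))
```

View pics/g5.png

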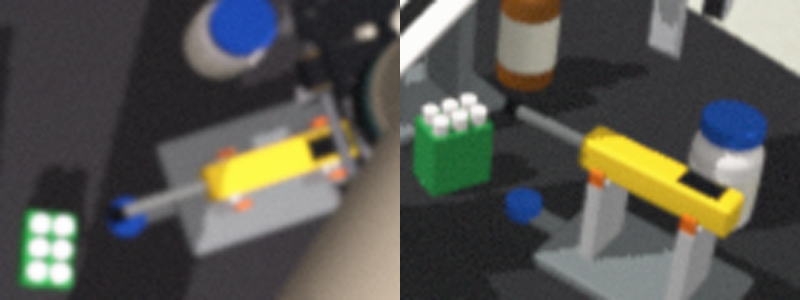

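Call:
{"fn": "move_arm", "kwargs": {
  "rows": [
    [0,0.0591,0.0183,-0.01,0.1],
    [0,0.118,0.0366,-0.01,0.25],
    [0,0.177,0.055,-0.01,0.4],
    [0,0.236,0.073,-0.01,0.55],
    [0,0.295,0.0915,-0.01,0.7],
    [0,0.355,0.11,-0.01,0.85],
    [0,0.414,0.128,-0.01,1.0],
    [0,0.473,0.1463,-0.01,1.15],
    [0,0.532,0.1646,-0.01,1.3],
    [0,0.591,0.183,-0.01,1.37]
  ]
}}

```text
time: 13.28
ee_pos: [0.595, 0.3239, 0.23]
orientation: [3.141, 0.004, 0.497]
contact_force: [1.0, -0.4, 0.2]
gripper_width: 0.0943
```

```bash
python3 -c "
from h import *
import numpy as np
get_image('top');get_image('top');s=read_state();print(np.round(s['ee_pos'],4),np.round(s['orientation'],3),np.round(s['q'],2),s['gripper_width'])"
```

```text
[0.593  0.3322 0.2281] [-3.137e+00  3.000e-03  5.120e-01] [-0.99  0.81  0.9   1.41 -0.65  1.24 -1.09] 0.09387946723370666
```

Call:
{"fn": "move_arm", "kwargs": {
  "rows": [
    [0,0,0,0,0],
    [0,0,0,0,0],
    [0,0,0,0.05,0],
    [0,0,0,0.09,0],
    [0,0,0,0.112,0],
    [0,0,0,0.122,0],
    [0,0,0,0.122,0],
    [0,0,0,0.122,0]
  ]
}}

```text
time: 14.38
ee_pos: [0.5974, 0.3221, 0.112]
orientation: [3.141, -0.002, 0.5]
contact_force: [0.5, -0.5, -0.1]
gripper_width: 0.0938
```

Call:
{"fn": "move_arm", "kwargs": {
  "rows": [
    [0,0,0,0.002,0],
    [120,0,0,0.002,0],
    [255,0,0,0.002,0],
    [255,0,0,0.002,0],
    [255,0,0,0.002,0],
    [255,0,0,0.002,0]
  ],
  "force": 40
}}

```text
time: 15.12
ee_pos: [0.5962, 0.3229, 0.1085]
orientation: [-3.14, -0.0, 0.5]
contact_force: [-1.1, 2.3, 1.4]
gripper_width: 0.064
```

```bash
python3 pic.py pics/g6.png "[('top',90,130,120,0),('side',150,80,140,0)]"
```

```text
[0.5962 0.3228 0.1086] [-3.141 -0.     0.5  ] [0.3 2.4 1.6] 0.06390281274147355 15.225
```

View pics/g6.png

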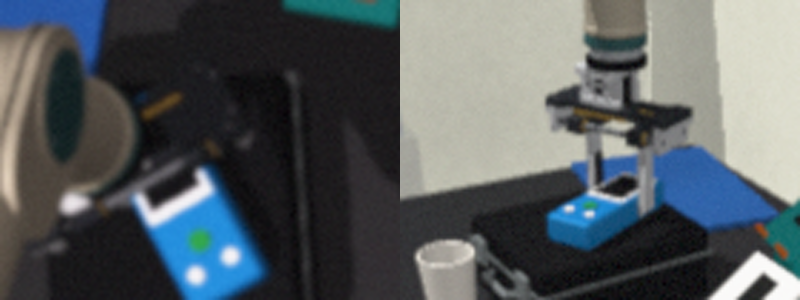

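Call:
{"fn": "move_arm", "kwargs": {
  "rows": [
    [255,0,0,-0.03,0],
    [255,0,0,-0.08,0],
    [255,0,0,-0.13,0],
    [255,-0.02,0.036,-0.142,0.06],
    [255,-0.045,0.08,-0.142,0.14],
    [255,-0.07,0.124,-0.142,0.22],
    [255,-0.095,0.168,-0.142,0.3],
    [255,-0.12,0.213,-0.142,0.38],
    [255,-0.145,0.257,-0.142,0.45],
    [255,-0.159,0.282,-0.142,0.49]
  ]
}}

```text
time: 16.48
ee_pos: [0.5907, -0.0061, 0.2502]
orientation: [3.139, 0.001, 0.004]
contact_force: [1.1, 0.7, -3.5]
gripper_width: 0.0639
```

```bash
python3 pic.py pics/g7.png "[('top',200,120,120,0),('side',200,60,140,0)]"; python3 - <<'E'
from h import *
S=get_image("side");s=read_state();print(np.round(s["ee_pos"],4),np.round(s["orientation"],3),np.round(s["contact_force"],1),np.round(s["moment"],2))
m=hsv(S,(96,120,60),(112,255,255),(200,80,330,190))
n,l,st,_=cv2.connectedComponentsWithStats(m.astype(np.uint8));print(st[1:].tolist())
E
```

```text
[ 0.5907 -0.0075  0.2506] [3.138e+00 1.000e-03 2.000e-03] [ 0.2  0.4 -2.9] 0.06348238355660356 16.575
[ 0.5912 -0.0042  0.2502] [3.14e+00 1.00e-03 6.00e-03] [ 0.3  1.3 -3.5] [ 0.05  0.02 -0.01]
[[210, 131, 75, 32, 1203], [286, 139, 15, 14, 121]]
```

View pics/g7.png

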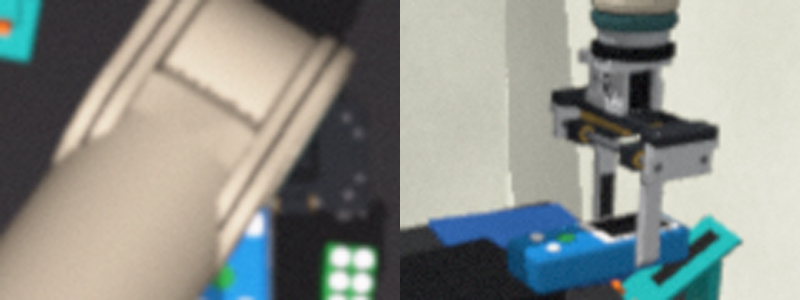

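Call:
{"fn": "move_arm", "kwargs": {
  "rows": [
    [255,0.001,0,0,0],
    [255,0.001,0,0.02,0],
    [255,0.001,0,0.045,0],
    [255,0.001,0,0.062,0],
    [255,0.001,0,0.072,0],
    [255,0.001,0,0.074,0],
    [255,0.001,0,0.074,0]
  ],
  "force": 12
}}

```text
time: 17.5
ee_pos: [0.5934, -0.0018, 0.1769]
orientation: [3.141, -0.001, 0.01]
contact_force: [1.1, 0.7, -2.4]
gripper_width: 0.0636
```

```bash
cat > an.py <<'E'
# estimate analyser pitch in side view: pivot at grasp (g,zp) fixed to TCP, fit pitch and g
from h import *
S=get_image("side");s=read_state();e=np.array(s["ee_pos"]);o=s["orientation"]
print("t",round(s["time"],2),np.round(e,4),"yaw",round(o[2],3),"F",np.round(s["contact_force"],1),"M",np.round(s["moment"],2),round(s["gripper_width"],4))
m=hsv(S,(96,120,60),(112,255,255),(225,110,330,240))
n,l,st,_=cv2.connectedComponentsWithStats(m.astype(np.uint8));m=l==1+np.argmax(st[1:,4])
m=cv2.morphologyEx(np.pad(m.astype(np.uint8),20),cv2.MORPH_CLOSE,cv2.getStructuringElement(2,(15,15)))[20:-20,20:-20]>0
ab=box((-.085,.085),(-.032,.032),(0,.036))
def f(p): return pose(*(e+[0,0,.0125]),o[2],p[0])(ab-[p[1],0,p[2]])
best=min((fit([S],[m],f,[a,.026,.021],[.1,.005,.004]) for a in(.1,.5)),key=lambda r:r[1])
p=best[0];print("pitch",np.round(p,4),"cost",round(best[1],3))
O=f(p)-0;org=pose(*(e+[0,0,.0125]),o[2],p[0])([-p[1],0,-p[2]])[0]
d=org-[.500,-.001,.075];a=np.radians(35);print("origin in deck x,y,z",np.round([d[0]*np.cos(a)+d[2]*np.sin(a),d[1],-d[0]*np.sin(a)+d[2]*np.cos(a)],4))
E
python3 an.py
```

```text
t 17.55 [ 0.5935 -0.0018  0.1771] yaw 0.01 F [ 0.8 -0.1 -2.2] M [ 0.06  0.05 -0.04] 0.0638
pitch [-0.0638  0.0338  0.0197] cost 0.64
origin in deck x,y,z [ 0.1036 -0.0012  0.046 ]
```

Call:
{"fn": "move_arm", "kwargs": {
  "rows": [
    [255,0,0,0.003,0],
    [255,0,0,0.006,0],
    [255,0,0,0.009,0],
    [255,0,0,0.012,0],
    [255,0,0,0.012,0]
  ],
  "force": 10
}}

```text
time: 18.18
ee_pos: [0.5929, -0.0016, 0.1641]
orientation: [3.142, 0.0, 0.01]
contact_force: [0.7, -0.5, -2.9]
gripper_width: 0.0638
```

```bash
python3 an.py
```

```text
t 18.23 [ 0.5932 -0.0016  0.1642] yaw 0.01 F [ 0.5  0.5 -3.7] M [0.01 0.06 0.01] 0.0639
pitch [0.1   0.026 0.021] cost 1.0
origin in deck x,y,z [ 0.1017 -0.0009  0.0243]
```

```bash
python3 - <<'E'
s=open('an.py').read().split('\n')
i=[k for k,l in enumerate(s) if l.startswith('m=hsv')][0]
s[i:i+3]=['h=cv2.cvtColor(S["pixels"],cv2.COLOR_BGR2HSV);D=silhouettes(S,"analyser");print([(round(d["conf"],2),np.round(d["bbox"]).tolist(),int(d["mask"].sum())) for d in D[:3]])','m=np.array(D[0]["mask"])']
open('an.py','w').write('\n'.join(s))
E
python3 an.py; python3 - <<'E'
from h import *
S=get_image("side");m=hsv(S,(94,110,30),(114,255,255),(215,120,330,230))
n,l,st,_=cv2.connectedComponentsWithStats(m.astype(np.uint8));print(st[1:][st[1:,4]>20].tolist())
for r in range(126,226,3):print(r,''.join('#' if x else '.' for x in m[r,220:320:2]))
E
```

```text
t 18.27 [ 0.5933 -0.0016  0.1643] yaw 0.01 F [-0.5 -0.4 -4.1] M [ 0.03  0.1  -0.02] 0.0641
[(0.65, [239.0, 160.0, 297.0, 194.0], 1052), (0.61, [294.0, 221.0, 374.0, 264.0], 859)]
pitch [0.1553 0.0288 0.0208] cost 0.247
origin in deck x,y,z [ 0.0999 -0.0008  0.0238]
[[215, 132, 51, 30, 841], [272, 147, 9, 11, 74], [288, 159, 10, 18, 114], [237, 168, 44, 28, 708]]
126 ..................................................
129 ..................................................
132 ............####..................................
135 ...#############..................................
138 ####################..............................
141 #######################...........................
144 ####..#################...........................
147 ........###############....#......................
150 ...........############...####....................
153 .............##########...#####...................
156 ...............########...#####...................
159 ..................#####............#..............
162 .....................................#............
165 ................
[... 434 characters left out ...]
##############..........................
192 ............#########.............................
195 ...............##.................................
198 ..................................................
201 ..................................................
204 ..................................................
207 ..................................................
210 ..................................................
213 ..................................................
216 ..................................................
219 ..................................................
222 ..................................................
225 ..................................................
```

Call:
{"fn": "move_arm", "kwargs": {
  "rows": [
    [255,0,0,0.003,0],
    [255,0,0,0.006,0],
    [255,0,0,0.008,0],
    [255,0,0,0.01,0],
    [255,0,0,0.01,0]
  ]
}}

```text
time: 19.0
ee_pos: [0.5927, -0.0017, 0.1541]
orientation: [3.142, 0.001, 0.01]
contact_force: [-2.9, 0.1, -1.0]
gripper_width: 0.0634
```

```bash
python3 an.py
```

```text
t 19.05 [ 0.5928 -0.0016  0.1542] yaw 0.01 F [-1.8 -1.1 -1.4] M [0.02 0.73 0.1 ] 0.0639
[(0.75, [243.0, 158.0, 295.0, 206.0], 1082)]
pitch [0.6197 0.0322 0.0135] cost 0.257
origin in deck x,y,z [ 0.0966 -0.0008  0.0082]
```

Call:
{"fn": "move_arm", "kwargs": {
  "rows": [
    [255,0,0,0.002,0],
    [255,-0.002,0,0.0034,0],
    [255,-0.004,0,0.0048,0],
    [255,-0.006,0,0.0062,0],
    [255,-0.008,0,0.0076,0],
    [255,-0.008,0,0.0076,0]
  ]
}}

```text
time: 19.85
ee_pos: [0.587, -0.0022, 0.1486]
orientation: [3.141, -0.005, 0.01]
contact_force: [-1.0, -0.4, 7.9]
gripper_width: 0.0636
```

```bash
python3 an.py
```

```text
t 19.9 [ 0.587  -0.0022  0.1486] yaw 0.01 F [-2.3 -0.8  8.3] M [0.23 0.6  0.08] 0.0641
[(0.63, [296.0, 223.0, 370.0, 264.0], 927), (0.61, [241.0, 159.0, 293.0, 209.0], 1064)]
pitch [0.1   0.026 0.021] cost 1.0
origin in deck x,y,z [ 0.0878 -0.0015  0.015 ]
```

Call:
{"fn": "move_arm", "kwargs": {
  "rows": [
    [255,-0.002,0,0.0005,0],
    [255,-0.004,0,0.0015,0],
    [255,-0.006,0,0.003,0],
    [255,-0.008,0,0.004,0],
    [255,-0.008,0,0.004,0]
  ]
}}

```text
time: 20.58
ee_pos: [0.5815, -0.0015, 0.1448]
orientation: [3.141, -0.009, 0.011]
contact_force: [5.8, 1.9, 5.7]
gripper_width: 0.0641
```

```bash
sed -i 's/^m=np.array.*/m=np.array(min(D,key=lambda d:abs(d["bbox"][0]-242))["mask"])/' an.py; python3 an.py
```

```text
t 20.62 [ 0.5815 -0.0016  0.1448] yaw 0.011 F [5.2 1.9 6.3] M [ 0.39 -1.13 -0.03] 0.0644
[(0.79, [239.0, 162.0, 292.0, 212.0], 1051)]
pitch [0.592  0.0283 0.0193] cost 0.279
origin in deck x,y,z [ 0.0853 -0.0007  0.0019]
```

Call:
{"fn": "move_arm", "kwargs": {
  "rows": [
    [255,0.001,0,-0.001,0],
    [255,0.001,0,-0.001,0],
    [60,0.001,0,-0.001,0],
    [40,0.001,0,-0.001,0],
    [20,0.001,0,-0.001,0],
    [20,0.001,0,-0.001,0]
  ]
}}

```text
time: 21.42
ee_pos: [0.5776, -0.0019, 0.1437]
orientation: [3.142, 0.001, 0.01]
contact_force: [0.3, 0.5, 0.3]
gripper_width: 0.0865
```

```bash
python3 an.py
```

```text
t 21.48 [ 0.5777 -0.0018  0.1437] yaw 0.01 F [-0.9  0.6  0. ] M [-0.01  0.14  0.02] 0.0868
[(0.93, [239.0, 163.0, 293.0, 212.0], 1088)]
pitch [0.5863 0.0277 0.0208] cost 0.254
origin in deck x,y,z [ 0.082  -0.001   0.0019]
```

Call:
{"fn": "move_arm", "kwargs": {
  "rows": [
    [20,0,0,-0.02,0],
    [20,0,0,-0.06,0],
    [20,0,0,-0.11,0],
    [20,0,0,-0.16,0],
    [20,-0.03,-0.05,-0.16,0],
    [20,-0.06,-0.1,-0.16,0],
    [20,-0.1,-0.15,-0.16,0],
    [20,-0.12,-0.2,-0.16,0],
    [20,-0.12,-0.22,-0.16,0],
    [20,-0.12,-0.22,-0.16,0]
  ]
}}

```text
time: 22.78
ee_pos: [0.4564, 0.2176, 0.3045]
orientation: [3.141, -0.001, 0.012]
contact_force: [0.1, -0.9, 0.5]
gripper_width: 0.0867
```

```bash
python3 pic.py pics/end.png "[('top',200,100,210,0),('side',225,140,160,0)]"; python3 - <<'E'
from h import *
S=get_image("side");T=get_image("top");D=(.5,-.001,.075);a=np.radians(35)
ab=box((-.085,.085),(-.032,.032),(0,.036))
for c in(S,T):
  d=silhouettes(c,"analyser");print([(round(x["conf"],2),np.round(x["bbox"]).tolist()) for x in d])
  m=[x for x in d if 225<x["bbox"][0]<260]
  if m:print(fit([c],[np.array(m[0]["mask"])],lambda p:pose(*D,p[2],a)(ab+[p[0],p[1],0]),[.085,0,.01],[.005,.005,.04]))
d=[silhouettes(c,"probe") for c in(S,T)];ms=[np.array(x[0]["mask"]) for x in d]
for n in("reagent","jar","beaker","vials"):print(n,[np.round(x[0]["bbox"]).tolist() if x else None for x in(silhouettes(S,n),silhouettes(T,n))])
E
```

```text
[0.4568 0.2149 0.3045] [ 3.141e+00 -1.000e-03  7.000e-03] [ 0.1 -1.5  0.3] 0.08662762929960946 22.875
[(0.59, [239.0, 160.0, 293.0, 214.0])]
(array([ 0.08449997,  0.00363085, -0.0261681 ]), np.float64(0.08985010330124399))
[]
reagent [[292.0, 168.0, 313.0, 220.0], [255.0, 135.0, 281.0, 163.0]]
jar [[354.0, 224.0, 377.0, 261.0], [350.0, 122.0, 375.0, 152.0]]
beaker [[160.0, 164.0, 176.0, 192.0], [136.0, 257.0, 150.0, 276.0]]
vials [[267.0, 220.0, 291.0, 256.0], [294.0, 191.0, 314.0, 216.0]]
```

```bash
python3 - <<'E'
from h import *
for n,b in(("side",(280,200,400,300)),("top",(300,140,430,230))):
  c=get_image(n);m=cv2.morphologyEx(hsv(c,(20,90,60),(35,255,255),b).astype(np.uint8),cv2.MORPH_CLOSE,np.ones((9,9)))>0
  print(n,fit([c],[m],lambda p:pose(p[0],p[1],.085,p[2])(box((-.014,.014),(-.065,.065),(0,.028))),[.595,-.296,.3],[.005,.005,.04]))
job_done();print(read_state()["time"])
E
```

```text
side (array([ 0.5966276 , -0.29336376,  0.29008571]), np.float64(0.1272870870080295))
top (array([ 0.59862266, -0.29861635,  0.31895341]), np.float64(0.09243441122635754))
the job is handed in; nothing more can be done
the job is handed in; nothing more can be done
```

The probe is on the rest and the analyser is on the white stand, and I handed the job in at about 23 s of the 59 s allowed. `job_done` gives no verdict, so the numbers below are my own image fits.

- **Probe:** I lifted it by the shaft, laid it flat on the bench to take out the 35° roll, then re-gripped the handle and set it in the saddles. The last picture I viewed of it, taken after release, showed it button up with the shaft over the blue cup. Before hand-in, both cameras put it about 2–4 mm from the rest's centre in each direction.
- **Analyser:** I held it lightly towards the head end and let it pivot on the deck's top edge. I then slid it down until the tabs pushed back, at about 8 N. After release, the side camera fit gave x ≈ 84.5 mm, y ≈ 4 mm and about 0.04 rad off straight. An earlier fit, with the gripper open but still round it, gave z ≈ 2 mm and a slope of 33.6° against the deck's 35°.
- **Bottle, jar, beaker and vial box:** their outlines sit within a few pixels of where they started. The exception is the beaker in the top view, where the arm hid part of it; its side view is unchanged.

**Not fully checked:**
- I had used all 12 pictures, so I never saw the final scene by eye.
- The detector did not find the analyser in the last top view, so its final position rests on the side camera alone. An earlier side fit put it about 3 mm lower (x ≈ 82 mm), still within limits.
- The top and side views disagreed by about 3 mm on where the stand is.

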